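Lock the food processor bowl and start it at grating speed

ROBOT

A 7-joint arm with a two-finger parallel gripper is mounted at the origin on the work surface. World frame = base frame: x ahead of the robot, y to its left, z up, the work surface at z = 0. Lengths are in m, angles in rad, forces in N, time in s.
With the tool pointing down it reaches from about 0.425 to 0.875 m from the base axis. Payload 4.7 kg.
Tool frame: the origin (TCP) lies midway between the tips of the shut fingers; the grasp point (between the pads) lies 19 mm behind it; z points along the fingers, y is the direction in which the jaws open and shut (so a half turn about z gives the same grasp; the last joint's range is limited). The gripper opens to 87 mm and grips with 3 to 60 N. Pads are 19 mm wide; open, the fingers measure 117 mm over their backs; the gripper's body (75 mm by 190 mm) begins 51 mm behind the grasp point.
Start: joints at [1.159, 0.321, -0.07, 1.45, 0.023, 1.371, -0.057], TCP at [0.268, -0.592, 0.223] pointing down, gripper open.
Joint ranges: [-2.86, 2.86], [-0.3, 2.09], [-1.38, 1.24], [0.06, 2.45], [-1.56, 4.7], [0.09, 2.05], [-2.69, 2.69]. Speed limits (rad/s): [2.57, 2.57, 3.14, 3.14, 3.14, 3.14, 3.14].

INTERFACE

Orientations are given as a rotation vector (axis times angle).
In Python, from bench import get_state, eyes, job gives the robot as it stands. The module is installed in compiled form; this text tells all that it offers.
- The arm moves only by the shell command python3 -m jog 'ROWS' [FORCE]. ROWS is JSON, a list that holds one entry, the list of rows, each a list of 5 numbers: the opening, from 0 (shut) to 1 (fully open), then the shift along the tool's x, y, z in units of 40 mm (1.0 is 40 mm), then the turn about the tool's z in units of 5 degrees (1.0 is 5 degrees). In form: [[[jaw, dx, dy, dz, turn], ...]]. A call has 1 to 10 rows; each row shifts and turns the commanded pose from where the row before left it, along the tool's axes as they then stand; what a row does not reach is not made up. A row lasts 1/8 s, in which the tool goes at most 62.5 mm and 10.7 degrees, less where a joint would pass 70% of its speed; a pose out of reach is approached as far as the arm can. A call is refused whole if a number of a shift passes 1 or a number of a turn 1, either way. A call with a gripper value outside its range is refused whole. The fingers move at their own pace and stop on an object; FORCE is the grip in N (left out, the last holds). Time passes only in rows, so rows that do not move let the fingers close. It gives the time, the measured TCP pose, the force and the opening at its end, in the units of the state.
- get_state(): the state, without advancing time (a new reading comes with each control period).
- eyes.get_image(name): name is "side" or "top" or "wrist"; returns (picture, depth): 480x640x3 uint8, red, green, blue; 480x640 float32, m along the optical axis (not along the pixel's ray), 0 where there is no reading.
- eyes.camera_params(name): a dict with "camera_matrix" (3x3 intrinsics, pixels), "k1" (the pictures are not rectified: a ray, as slopes to the right and down, at radius r is drawn at 1 + k1 r^2 times it, then the intrinsics apply), "pose" (4x4, takes a point from camera to world coordinates); the wrist camera has in their place "mount" (4x4, takes a point from camera to tool coordinates, whose origin is the TCP and whose axes are the flange's). Camera axes: x right, y down, z forward; pixel columns grow to the right and rows downward; lengths in m; the calibration is good to about 2 mm. A picture is of the moment at which its call begins: read the wrist's pose just before it. camera_params takes no time and is no camera call.
- job.close_job(): hands the job in, once; it reports no verdict.
The state is a dict: "time": time; "joint_positions": joint angles; "qd": joint speeds; "joint_torque": joint torques, N m; "position": TCP position; "tool_rot": TCP orientation; "ft_force": force on the tool from outside, world axes, zero at the start; "torque": the same for the moment, N m; "grip_width": opening from 0.0 (shut) to 1.0 (fully open).
Only numpy, scipy, OpenCV 4.12 (cv2) and the standard library are available. Lean on these libraries where they do the work, as an engineer would, in place of code of your own. Each camera call takes 0.05 s, during which the arm holds its last target. There are 200 camera calls.

TASK

Get the food processor going for the carrots: swing the clear bowl clockwise by its handle until it comes home against its stop, red arrow facing the red bar on the base, without forcing it, and turn the speed dial so that its white pointer faces the orange grating mark. Only when both are right, press the green start button fully down for a moment and let it come up again. Leave the salad bowl, the carrots and the hand grater where they are.

Things in the scene. Friction and masses are not known exactly. Their poses are not given: they have to be found in the camera images.
- processor: the food processor's white motor base, fixed, 230 (x) x 405 (y) mm at most, made of a round bowl platform (diameter 230, top 85 above the table, on its +y side) and beside it a flat control deck (200 mm in x, out to 215 mm on the -y side, top 75 above the table) with a black panel. Origin: under the base, on the table; +x is its rear, -x the user's side, +y the bowl's side, z up
- bowl_axis (a point): on the bowl's vertical turning axis, at the platform's top (85 above the table); in the base's axes 75 mm to +y of its origin. The bowl and its lid are clear, diameter 174, lid's top 201 above the table; a clear rectangular feed tube (66 x 50 mm) on the lid, across from the handle, rises to 270 above the table
- bowl (a joint): turn (rad) of the clear work bowl on the platform: 0 = locked, against its stop, with the red arrow on its foot facing the red bar on the platform; it grows counter-clockwise seen from above, to 1.15 = fully unlocked. The bowl is locked by turning it clockwise. It turns stiffly (about 0.5 N m, 4 N at the handle) and stays where it is left.
- handle_top (a point): middle of the top of the bowl's slate-blue upright handle, 118 mm from the bowl axis, 195 above the table, turning with the bowl. The handle is a loop 20 mm wide (along the turn) that stands out radially from the bowl's wall (83 mm from the axis) to 133 mm from the axis, from 103 to 195 above the table. It points along the base's +y when locked
- bowl_arrow (a point): tip of the red arrow on the bowl's foot, 100 mm from the axis, 50 degrees counter-clockwise of the handle (turns with the bowl)
- lock_mark (a point): the red bar on the platform, 107 mm from the axis, that the arrow faces when locked (a grey dot further counter-clockwise is the unlocked place)
- dial (a joint): turn (rad) of the speed dial on the black panel, growing clockwise seen from above: 0 = off, 2.356 = its pointer faces the orange bar (the grating speed), 4.712 = end. It has stops only at 0 and 4.712; between them it turns without clicks (0.05 N m) and stays where it is left. At 2.356 the pointer is along the base's +x
- dial_grip (a point): on the dial's vertical axis, at the height to grip (97 above the table). The dial is a silver disc (diameter 56, 10 high) carrying a black bar 50 long, 12 wide, from 85 to 105 above the table, to be pinched or pushed
- dial_pointer (a point): the pointer: top of the white end of the dial's bar, 25 mm from its axis, 105 above the table
- dial_mark (a point): the orange bar on the panel (16 x 9 mm), 42 mm from the dial's axis; the other settings are small white dots, 45 degrees apart
- start (a joint): travel (m) of the green start button: 0 = up, 0.005 = fully down; spring, about 5 N when fully down, comes up by itself
- start_top (a point): centre of the top of the round green start button, diameter 30, 85 above the table when up, pressed straight down; it lies 96 mm from the dial's axis towards the user
- salad_bowl: slate-blue open bowl, diameter 190, 62 high, loose; origin under its centre
- carrot_a: carrot, 175 long, 29 thick, lying along its x (leaf end at +x), loose; origin under its middle
- carrot_b: a second such carrot
- grater: flat steel hand grater lying along its x, plate and frame 225 x 93 mm, 12 high, with a red handle to +x (end 228 from the origin, 18 thick), loose; origin under the plate's centre

How it is judged:
On the way, in this order (a step that is already met when the one before it is completed fails the run):
1. the bowl is home against its stop and the dial's pointer faces the orange mark (either first), the button not pressed (value of joint bowl below 0.06 rad and value of joint dial between 2.206 and 2.506 rad and value of joint start below 0.0025 m), for 0.1 s.
2. the start button is pressed fully down (value of joint bowl below 0.06 rad and value of joint dial between 2.206 and 2.506 rad and value of joint start above 0.0042 m), for 0.1 s.
At the end, for the whole second after the job is handed in: the bowl is locked (within 0.06 rad of its stop), the dial's pointer faces the orange mark (within 0.15 rad), the start button is up again (within 1.5 mm), and the salad bowl, carrots and grater are within 30 mm of where they were (value of joint bowl below 0.06 rad and value of joint dial between 2.206 and 2.506 rad and value of joint start below 0.0015 m and distance of each of salad_bowl, carrot_a, carrot_b, grater from where it was at the start of the episode below 0.03 m); the robot touches nothing.
It fails at once if the start button is pressed (half way or more) while the bowl is not locked or the dial is not at the orange mark (value of joint start above 0.0025 m and (value of joint bowl above 0.06 rad or (value of joint dial below 2.206 rad or value of joint dial above 2.506 rad))).
It fails at once if the bowl is forced (pushed with more than 40 N) (contact force between the arm and bowl above 40 N).
It fails at once if the salad bowl, a carrot or the hand grater is moved more than 30 mm (distance of any of salad_bowl, carrot_a, carrot_b, grater from where it was at the start of the episode above 0.03 m).
It also fails if it takes over 59 s, if anything falls off the work surface, if the arm or the gripper's body presses on something with over 40 N, if the wrist force passes 120 N, or if a joint passes its speed limit or range.

## Working session

There is one attempt and no reset: what is moved stays moved. The work goes in short steps, Python scripts to look and compute and a shell command to move; the robot and the scene stay as the last step left them, time stands still between calls to the robot, and variables do not carry over. Pictures are saved under pics/ and viewed, about 8 in all and at most 12, crops included, and the job is handed in when it is done.

```bash
mkdir -p pics
python3 - <<'E'
from bench import get_state, eyes
import cv2,numpy as np
s=get_state(); print(s['time'],s['position'],s['tool_rot'],s['grip_width'])
for n in ('top','side'):
    im,d=eyes.get_image(n); np.savez(''+n,im=im,d=d)
    cv2.imwrite(f'pics/{n}0.png',im[:,:,::-1])
    p=eyes.camera_params(n); print(n,p)
print(eyes.camera_params('wrist'))
E
```

```text
0.0 [ 0.26820994 -0.59149632  0.22146024] [-3.06890004e+00 -6.63480135e-01  8.19402281e-04] 0.9985131484523759
top {'camera_matrix': array([[574.96138777,   0.        , 317.27058224],
       [  0.        , 574.96138777, 243.99754483],
       [  0.        ,   0.        ,   1.        ]]), 'k1': -0.09262826862792825, 'pose': array([[ 0.02729508, -0.9879783 ,  0.15216389,  0.29053042],
       [-0.9996065 , -0.02796116, -0.00223893, -0.020036  ],
       [ 0.00646669, -0.1520429 , -0.98835274,  1.52685908],
       [ 0.        ,  0.        ,  0.        ,  1.        ]])}
side {'camera_matrix': array([[453.91664328,   0.        , 327.17533181],
       [  0.        , 453.91664328, 235.49176008],
       [  0.        ,   0.        ,   1.        ]]), 'k1': 0.017770864367362194, 'pose': array([[-0.78694347, -0.44622917,  0.42614493,  0.01428441],
       [-0.61678382,  0.58820288, -0.52306317,  0.57912213],
       [-0.01725363, -0.67446045, -0.73810935,  0.93524168],
       [ 0.        ,  0.        ,  0.        ,  1.        ]])}
{'camera_matrix': array([[374.68424518,   0.        , 318.39614571],
       [  0.        , 374.68424518, 238.22241995],
       [  0.        ,   0.        ,   1.        ]]), 'k1': 0.011886980667289418, 'mount': array([[ 3.80229093e-04, -9.62377382e-01, -2.71716084e-01,
         7.38217343e-02],
       [ 9.99999814e-01,  2.36465551e-04,  5.61836172e-04,
        -1.63409152e-03],
       [-4.76446931e-04, -2.71716247e-01,  9.62377293e-01,
        -1.61551433e-01],
       [ 0.00000000e+00,  0.00000000e+00,  0.00000000e+00,
         1.00000000e+00]])}
```

View pics/top0.png

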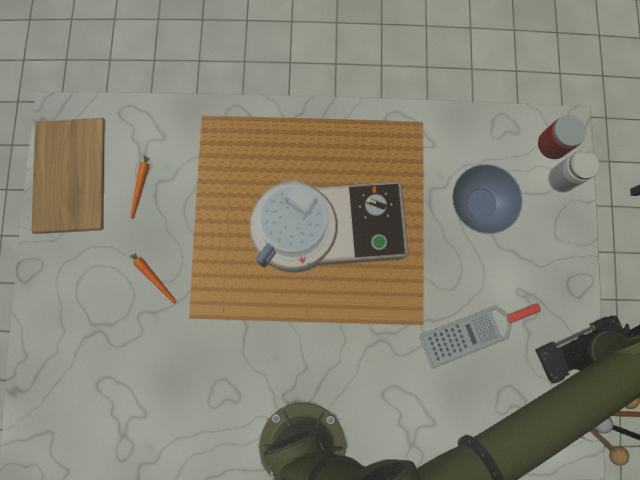

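View pics/side0.png

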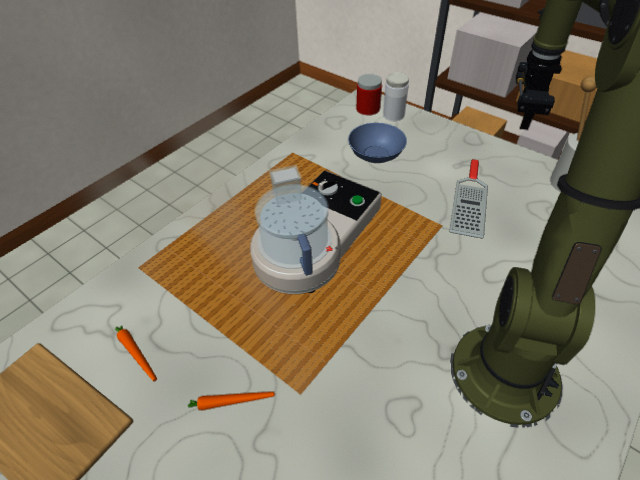

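The top view shows the processor with its +x axis pointing up in the picture. The handle is at (265,256), the arrow at (302,260), the dial at (376,205), the orange mark at (374,189) and the green button at (378,242). Carrots, grater and salad bowl lie clear of it. The side view shows the same layout.

```bash
cat > h.py <<'E'
import numpy as np, cv2
from bench import get_state, eyes
from scipy.spatial.transform import Rotation as R
def pose(n,s=None):
    p=eyes.camera_params(n)
    if n!='wrist': return p,p['pose']
    T=np.eye(4);T[:3,:3]=R.from_rotvec(s['tool_rot']).as_matrix();T[:3,3]=s['position']
    return p,T@p['mount']
def ray(p,T,uv,z):
    K=p['camera_matrix'];d=(np.array(uv,float)-K[:2,2])/K[0,0]; x=d.copy()
    for _ in range(20): x=d/(1+p['k1']*(x@x))
    v=T[:3,:3]@np.r_[x,1]; return T[:3,3]+v*(z-T[2,3])/v[2]
def blobs(im,lo,hi,roi,amin=8):
    h=cv2.cvtColor(im,cv2.COLOR_RGB2HSV);m=cv2.inRange(h,lo,hi);k=np.zeros_like(m);x0,y0,x1,y1=roi;k[y0:y1,x0:x1]=m[y0:y1,x0:x1]
    n,l,st,c=cv2.connectedComponentsWithStats(k)
    return [(c[i].round(1),st[i,4]) for i in range(1,n) if st[i,4]>=amin]
E
python3 - <<'E'
from h import *
im=np.load('top.npz')['im'];p,T=pose('top')
def show(n,b,z):
    for c,a in b: print(n,c,a,ray(p,T,c,z).round(4))
P=(345,180,410,260)
show('green',blobs(im,(45,100,60),(85,255,255),P),.085)
show('orange',blobs(im,(5,120,120),(20,255,255),P),.076)
show('silver',blobs(im,(0,0,110),(180,60,255),(360,192,392,220)),.095)
show('arrow',blobs(im,(0,90,90),(8,255,255),(250,180,345,275),3)+blobs(im,(170,90,90),(180,255,255),(250,180,345,275),3),.09)
show('handle',blobs(im,(105,70,30),(125,255,160),(245,235,285,275)),.195)
c=cv2.resize(im[170:280,240:420],None,fx=4.4,fy=4.4,interpolation=cv2.INTER_CUBIC)
cv2.imwrite('pics/c.png',c[:,:,::-1])
E
```

```text
green [378.6 241.4] 87 [ 0.5236 -0.1791  0.085 ]
orange [393.6 200.3] 559 [ 0.634  -0.2179  0.076 ]
orange [374.  189.5] 18 [ 0.6612 -0.1667  0.076 ]
silver [374.7 204.4] 248 [ 0.6173 -0.167   0.095 ]
arrow [301.8 259.6] 19 [0.4709 0.0146 0.09  ]
```

View pics/c.png

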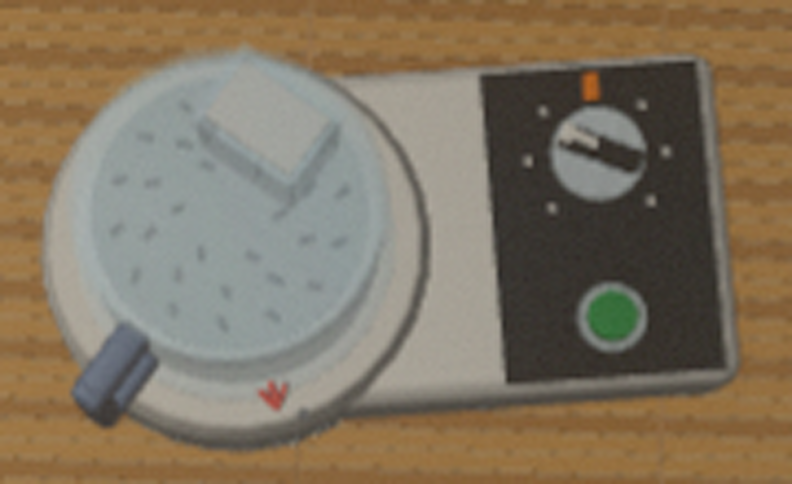

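The crop shows the dial's white end pointing up-left at (565,135), with its centre at (600,153). The orange bar is straight up at (591,86), so the dial needs about 60° clockwise. The handle top is at the lower left, around (105,385), and must swing clockwise to point left. Next I'll measure the handle and bowl axis.

Run:
```python
from h import *
im=np.load('top.npz')['im'];p,T=pose('top')
h=cv2.cvtColor(im,cv2.COLOR_RGB2HSV)
print(h[170+390//5+10,265], h[256,264],h[258,262])
for c,a in blobs(im,(100,60,30),(130,255,175),(250,238,282,272)): print('handle',c,a,ray(p,T,c,.18).round(4))
H=ray(p,T,(240+108/4.4,170+378/4.4),.195); A=ray(p,T,(240+277/4.4,170+410/4.4),.088)
h_=complex(*H[:2]);a_=complex(*A[:2])
e=np.exp(1j*np.radians(50)); q=(h_-a_)/(.118-.1*e)
print('H',H,'A',A,'|q|',abs(q),'theta',np.degrees(np.angle(q)),'axis',h_-.118*q/abs(q))
print('platform centre',ray(p,T,(240+235/4.4,170+245/4.4),.085))
g=complex(.5236,-.1791);o=complex(.6612,-.1667);d=(o-g)/abs(o-g);D=g+.096*d
print('yaw',np.degrees(np.angle(d)),'dial',D)
t=ray(p,T,(240+562/4.4,170+134/4.4),.105);b=ray(p,T,(240+638/4.4,170+160/4.4),.105)
print('tip',t,'tail',b,'pointer yaw',np.degrees(np.arctan2(*(t-b)[1::-1])))
```

```text
[135  13  77] [109  38 114] [109  38 113]
H [0.46394211 0.09933946 0.195     ] A [0.46215558 0.01141958 0.088     ] |q| 0.9398708505483335 theta 143.79466376053608 axis (0.5591569312677857+0.029639126217088307j)
platform centre [0.5580259  0.03880528 0.085     ]
yaw 5.149373258164995 dial (0.6192125529361475-0.1704837524970332j)
tip [ 0.62475065 -0.14813066  0.105     ] tail [ 0.61073532 -0.19217468  0.105     ] pointer yaw 72.34831459182377
```

```bash
python3 -m jog '[[[1,0.83,-0.98,-0.25,0],[1,0.83,-0.98,-0.25,0],[1,0.83,-0.98,-0.25,0],[1,0.83,-0.98,-0.25,0],[1,0.83,-0.98,-0.25,0],[1,0.83,-0.98,-0.25,0],[1,0.83,-0.98,-0.25,0],[1,0.83,-0.98,-0.25,0],[1,0.83,-0.98,-0.25,0],[1,0.83,-0.98,-0.25,0]]]' 5
python3 -m jog '[[[1,0.83,-0.98,0,0],[1,0.83,-0.98,0,0],[1,0.83,-0.98,0,0],[1,0.83,-0.98,0,0],[1,0,0,0,-1],[1,0,0,0,-1],[1,0,0,0,-1],[1,0,0,0,-1],[1,0,0,0,-1],[1,0,0,0,-1]]]'
python3 -m jog '[[[1,0,0,0,-1],[1,0,0,0,-1],[1,0,0,0,-1],[1,0,0,0,-1],[1,0,0,0,-1],[1,0,0,0,-1],[1,0,0,0,-1],[1,0,0,0,-1],[1,0,0,0,-1],[1,0,0,0,-1]]]'
python3 -m jog '[[[1,0,0,0,-1],[1,0,0,0,-1],[1,0,0,0,-1],[1,0,0,0,-1],[1,0,0,0,-1],[1,0,0,0,-1],[1,0,0,0,-1],[1,0,0,0,-1],[1,0,0,0,0]]]'
cat >> h.py <<'E'
def look(name,scale=1):
    s=get_state(); im,d=eyes.get_image('wrist'); cv2.imwrite(f'pics/{name}.png',im[:,:,::-1]); np.savez(name,im=im,d=d,position=s['position'],tool_rot=s['tool_rot'])
    return s,im,d
def yaw(s): x=R.from_rotvec(s['tool_rot']).as_matrix()[:,0]; return np.degrees(np.arctan2(x[1],x[0]))
def st():
    s=get_state(); print(s['time'],s['position'].round(4),'yaw',yaw(s).round(2),'F',np.round(s['ft_force'],1),'w',s['grip_width'],'q',np.round(s['joint_positions'],2)); return s
E
python3 -c "
from h import *
look('w1'); st()"
```

```text
time: 1.35
position: [0.4089, -0.0961, 0.3226]
tool_rot: [3.07, 0.664, -0.0]
ft_force: [1.4, -0.8, 0.4]
grip_width: 1.0
time: 2.6
position: [0.4648, 0.0998, 0.3221]
tool_rot: [-2.792, -1.44, 0.001]
ft_force: [0.9, 0.3, -0.2]
grip_width: 0.997
time: 3.85
position: [0.4648, 0.0998, 0.3221]
tool_rot: [-1.922, -2.485, 0.001]
ft_force: [-0.5, 0.3, -0.8]
grip_width: 1.001
time: 4.97
position: [0.4649, 0.0998, 0.3222]
tool_rot: [-0.962, -2.99, 0.001]
ft_force: [-0.2, -0.2, -0.2]
grip_width: 1.001
5.025 [0.4649 0.0998 0.3223] yaw 144.31 F [-0.2  0.3  0.6] w 0.998708705985992 q [ 0.51 -0.08 -0.73  1.68 -0.05  1.52  0.74]
```

View pics/w1.png

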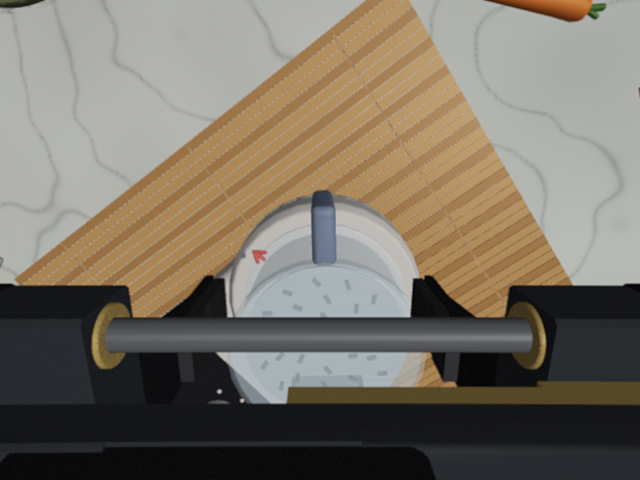

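The wrist view shows the handle upright at u≈312–335, v≈191–262, between the open fingers, with the red arrow at (259,256).

Run:
```python
from h import *
f=np.load('w1.npz');s={k:f[k] for k in('position','tool_rot')};p,T=pose('wrist',s)
M=R.from_rotvec(s['tool_rot']).as_matrix()
for n,uv,z in (('outer',(322,191),.19),('inner',(324,262),.195),('mid',(323,227),.195),('arrowtip',(256,251),.088)):
    P=ray(p,T,uv,z); print(n,P.round(4),'tool mm',(1e3*M.T@(P-s['position'])).round(1))
```

```text
outer [0.4409 0.1207 0.19  ] tool mm [ 31.6   3.1 132.2]
inner [0.4885 0.0887 0.195 ] tool mm [-25.7   4.9 127.2]
mid [0.4641 0.1051 0.195 ] tool mm [  3.7   3.9 127.2]
arrowtip [0.4658 0.0143 0.088 ] tool mm [-50.7 -68.8 234.2]
```

```bash
python3 -m jog '[[[1,0.05,0.1,0.6,-0.35],[1,0,0,0.9,0],[1,0,0,0.9,0],[1,0,0,0.9,0],[1,0,0,0.6,0],[1,0,0,0.3,0],[0,0,0,0,0],[0,0,0,0,0],[0,0,0,0,0],[0,0,0,0,0]]]' 5
python3 -m jog '[[[0,0,0,0,0],[0,0,0,0,0],[0,0,0,0,0]]]'; python3 -c "
from h import *
st()"
```

```text
time: 6.28
position: [0.4662, 0.1042, 0.1551]
tool_rot: [0.915, 3.004, 0.0]
ft_force: [-0.0, -0.2, 0.2]
grip_width: 0.627
time: 6.65
position: [0.4658, 0.1042, 0.1545]
tool_rot: [0.915, 3.006, -0.0]
ft_force: [0.7, 0.3, -0.5]
grip_width: 0.29
6.65 [0.4658 0.1042 0.1545] yaw 146.15 F [ 0.7  0.3 -0.5] w 0.29017754714761457 q [ 0.48  0.04 -0.77  1.93  0.03  1.18  0.69]
```

```bash
python3 -m jog '[[[0,0,0,0,0],[0,0,0,0,0],[0,-0.01,0.13,0,0.5],[0,-0.01,0.13,0,0.5],[0,-0.01,0.13,0,0.5],[0,-0.01,0.13,0,0.5]]]' 12; python3 -c "
from h import *
st()"
```

```text
time: 7.4
position: [0.4781, 0.1193, 0.1544]
tool_rot: [-1.175, -2.91, 0.004]
ft_force: [-7.3, -2.0, 5.0]
grip_width: 0.229
7.4 [0.4781 0.1193 0.1544] yaw 136.05 F [-7.3 -2.   5. ] w 0.22911590893935527 q [ 0.45  0.08 -0.77  1.89  0.06  1.19  0.46]
```

```bash
python3 -m jog '[[[0,-0.01,0.18,0,0.7],[0,-0.01,0.18,0,0.7],[0,-0.01,0.18,0,0.7],[0,-0.01,0.18,0,0.7],[0,-0.01,0.18,0,0.7]]]'
python3 -m jog '[[[0,-0.01,0.18,0,0.7],[0,-0.01,0.18,0,0.7],[0,-0.01,0.18,0,0.7],[0,-0.01,0.18,0,0.7],[0,-0.01,0.13,0,0.5]]]';python3 -c "
from h import *
st()"
```

```text
time: 8.02
position: [0.5068, 0.141, 0.1544]
tool_rot: [-1.604, -2.697, 0.005]
ft_force: [-7.3, -0.1, 5.3]
grip_width: 0.229
time: 8.65
position: [0.5389, 0.1524, 0.1544]
tool_rot: [-1.973, -2.44, 0.005]
ft_force: [-7.3, -0.6, 4.3]
grip_width: 0.229
8.65 [0.5389 0.1524 0.1544] yaw 102.08 F [-7.3 -0.6  4.3] w 0.22904754610754918 q [ 0.31  0.25 -0.72  1.74  0.17  1.22 -0.25]
```

```bash
for i in 1 2; do :; done; python3 -m jog '[[[0,0,0.06,0,0.23],[0,0,0.06,0,0.23],[0,0,0.06,0,0.23]]]'; python3 -m jog '[[[0,0,0.03,0,0.1],[0,0,0.03,0,0.1]]]'; python3 -m jog '[[[0,0,0.03,0,0.1],[0,0,0,0,0]]]'; python3 -c "
from h import *
st()"
```

```text
time: 9.02
position: [0.546, 0.1536, 0.1545]
tool_rot: [-2.045, -2.381, 0.005]
ft_force: [-7.2, -0.5, 5.1]
grip_width: 0.229
time: 9.28
position: [0.5483, 0.154, 0.1544]
tool_rot: [-2.065, -2.363, 0.005]
ft_force: [-6.2, -0.2, 5.2]
grip_width: 0.231
time: 9.52
position: [0.5497, 0.1541, 0.1544]
tool_rot: [-2.076, -2.355, 0.004]
ft_force: [-5.9, -0.0, 3.8]
grip_width: 0.231
9.525 [0.5497 0.1541 0.1544] yaw 97.21 F [-5.9 -0.   3.8] w 0.23085241101011172 q [ 0.29  0.27 -0.7   1.72  0.18  1.23 -0.34]
```

```bash
python3 -m jog '[[[0,0,0.03,0,0.1],[0,0,0.03,0,0.1],[0,0,0,0,0]]]'; python3 -m jog '[[[0,0,0.03,0,0.1],[0,0,0.03,0,0.1],[0,0,0,0,0]]]';python3 -c "
from h import *
st()"
```

```text
time: 9.9
position: [0.5498, 0.1541, 0.1543]
tool_rot: [-2.093, -2.335, 0.012]
ft_force: [-11.9, -2.2, 9.0]
grip_width: 0.227
time: 10.28
position: [0.5497, 0.1538, 0.1542]
tool_rot: [-2.112, -2.316, 0.02]
ft_force: [-19.1, -3.3, 14.0]
grip_width: 0.232
10.275 [0.5497 0.1538 0.1542] yaw 95.28 F [-19.1  -3.3  14. ] w 0.23181759809087107 q [ 0.28  0.28 -0.7   1.71  0.19  1.24 -0.37]
```

The force climbed to 19 N while the position stayed put, so the bowl is against its stop. I'll relax the push, open, rise, and check the arrow from above.

```bash
python3 -m jog '[[[0,0,-0.1,0,0],[0.6,0,0,0,0],[0.6,0,0,0,0],[0.6,0,0,0,0],[0.6,0,0,0,0],[0.6,0,0,-0.5,0],[0.6,0,0,-1,0],[0.6,0,0,-1,0],[0.6,0,0,-1,0],[0.6,0,0,-1,0]]]'; python3 -c "
from h import *
s=st(); s,im,d=look('w2'); p,T=pose('wrist',s)
cv2.imwrite('pics/w2c.png',cv2.resize(im[150:480,150:450,::-1],None,fx=1.8,fy=1.8))
for c,a in blobs(im,(0,110,90),(7,255,255),(100,150,500,330),8): print(c,a,ray(p,T,c,.088).round(4))
"
```

```text
time: 11.52
position: [0.5523, 0.154, 0.3376]
tool_rot: [2.117, 2.319, 0.003]
ft_force: [0.4, 0.1, 0.1]
grip_width: 0.6
11.525 [0.5523 0.154  0.3376] yaw 95.21 F [0.4 0.1 0.1] w 0.5996942496875786 q [ 0.3   0.18 -0.71  1.44  0.12  1.56 -0.32]
[250.1 247.6] 135 [0.4786 0.0953 0.088 ]
```

View pics/w2c.png

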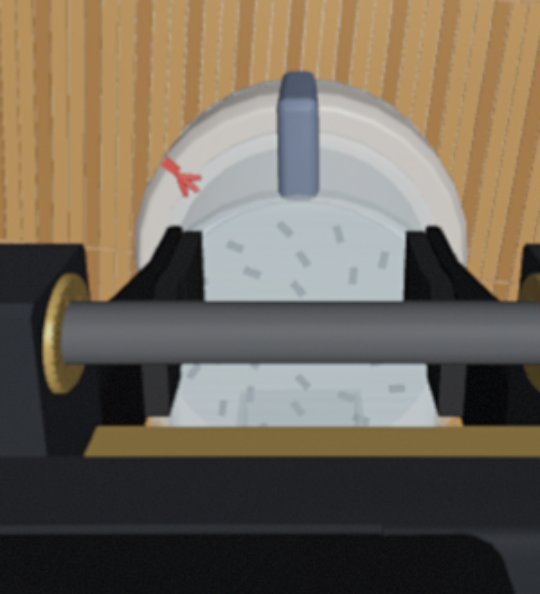

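Arrow and red bar line up at about (250,248), and the handle lies along base +y, so the bowl is locked. On to the dial.

```bash
python3 -m jog '[[[0.6,-0.91,0.1,0,0],[0.6,-0.91,0.1,0,0],[0.6,-0.91,0.1,0,0],[0.6,-0.91,0.1,0,0],[0.6,-0.91,0.1,0,0],[0.6,-0.91,0.1,0,0],[0.6,-0.91,0.1,0,0],[0.6,-0.91,0.1,0,0],[0.6,-0.91,0.1,0,0]]]'; python3 -m jog '[[[0.6,0,0,0,0.92],[0.6,0,0,0.5,0.92],[0.6,0,0,0.5,0.92],[0.6,0,0,0.5,0.92],[0.6,0,0,0.5,0.92],[0.6,0,0,0,0]]]'; python3 -c "
from h import *
s=st(); s,im,d=look('w3')
"
```

```text
time: 12.7
position: [0.6182, -0.1703, 0.336]
tool_rot: [2.117, 2.319, 0.001]
ft_force: [-0.9, -0.2, -0.1]
grip_width: 0.601
time: 13.45
position: [0.6172, -0.1691, 0.254]
tool_rot: [-2.536, -1.851, 0.002]
ft_force: [0.1, -0.7, 0.7]
grip_width: 0.604
13.45 [ 0.6172 -0.1691  0.254 ] yaw 72.25 F [ 0.1 -0.7  0.7] w 0.6041858125002989 q [ 0.59  0.32 -0.46  1.42  0.14  1.44 -0.18]
```

View pics/w3.png

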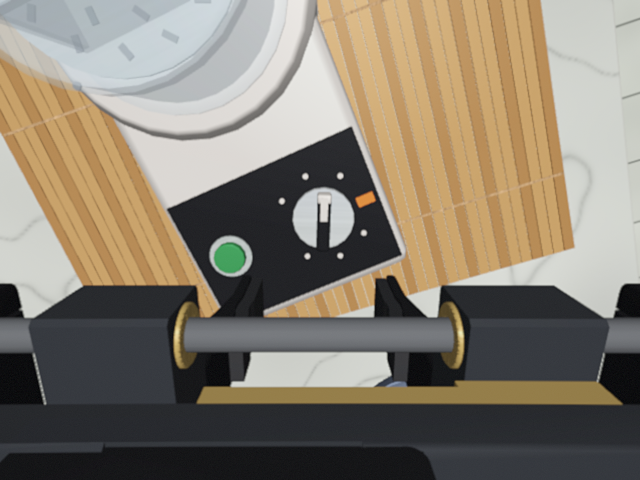

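The dial bar stands upright at (324,195)–(323,247), already along the tool's x axis. The disc centre is at (323,218), the orange bar at (366,199) and the green button at (230,257).

Run:
```python
from h import *
f=np.load('w3.npz');s={k:f[k] for k in('position','tool_rot')};p,T=pose('wrist',s);im=f['im']
M=R.from_rotvec(s['tool_rot']).as_matrix()
G=blobs(im,(45,100,40),(85,255,255),(200,230,260,290),50)[0][0];O=blobs(im,(5,140,120),(20,255,255),(350,185,382,215),50)[0][0]
D={}
for n,uv,z in (('disc',(323,218),.085),('tip',(324,196),.105),('tail',(323,247),.105),('green',G,.085),('orange',O,.076)):
    P=ray(p,T,uv,z);D[n]=P; print(n,uv,P.round(4),'tool units',(25*M.T@(P-s['position'])).round(2))
a=lambda v:np.degrees(np.arctan2(v[1],v[0]))
print('pointer',a(D['tip']-D['tail']),'target',a(D['orange']-D['green']))
b=D['orange']-D['green'];dial=D['green']+b*.096/.138
print('dial from marks',dial, (25*M.T@(dial-s['position'])).round(2))
```

```text
disc (323, 218) [ 0.6197 -0.1692  0.085 ] tool units [0.02 0.07 4.23]
tip (324, 196) [ 0.6274 -0.1472  0.105 ] tool units [0.6  0.08 3.73]
tail (323, 247) [ 0.6132 -0.1894  0.105 ] tool units [-0.51  0.07  3.73]
green [229.4 257.3] [ 0.5255 -0.1784  0.085 ] tool units [-0.92 -2.1   4.23]
orange [365.  199.1] [ 0.6611 -0.166   0.076 ] tool units [0.41 1.03 4.45]
pointer 71.39278697979692 target 5.2359268554794545
dial from marks [ 0.61987371 -0.16978274  0.07873913] [0.01 0.08 4.38]
```

```bash
python3 -m jog '[[[0.6,0.02,0.07,0.8,0.17],[0.6,0,0,0.9,0],[0.6,0,0,0.9,0],[0.6,0,0,0.9,0],[0.6,0,0,0.57,0],[0,0,0,0,0],[0,0,0,0,0],[0,0,0,0,0],[0,0,0,0,0],[0,0,0,0,0]]]' 10; python3 -m jog '[[[0,0,0,0,0],[0,0,0,0,0],[0,0,0,0,0]]]';python3 -c "
from h import *
s=st()"
```

```text
time: 14.75
position: [0.6212, -0.1696, 0.0924]
tool_rot: [2.551, 1.831, 0.001]
ft_force: [-1.0, 0.3, 1.7]
grip_width: 0.139
time: 15.12
position: [0.6212, -0.1695, 0.0924]
tool_rot: [2.551, 1.831, 0.001]
ft_force: [-0.9, -0.9, 4.8]
grip_width: 0.137
15.125 [ 0.6212 -0.1695  0.0924] yaw 71.35 F [-0.9 -0.9  4.8] w 0.13650835711663248 q [ 0.57  0.43 -0.44  1.61  0.2   1.15 -0.24]
```

Gripped at 12 mm. I'll turn it 66° clockwise in rows of 5°.

```bash
python3 -m jog '[[[0,0,0,0,0.5],[0,0,0,0,1],[0,0,0,0,1],[0,0,0,0,1],[0,0,0,0,1],[0,0,0,0,1],[0,0,0,0,1],[0,0,0,0,1]]]'; python3 -m jog '[[[0,0,0,0,1],[0,0,0,0,1],[0,0,0,0,1],[0,0,0,0,1],[0,0,0,0,1],[0,0,0,0,0.7],[0,0,0,0,0]]]';python3 -c "
from h import *
s=st()"
```

```text
time: 16.12
position: [0.6222, -0.1703, 0.0924]
tool_rot: [3.005, 0.909, 0.004]
ft_force: [2.7, -1.6, 1.4]
grip_width: 0.138
time: 17.0
position: [0.6224, -0.1712, 0.0924]
tool_rot: [3.135, 0.145, 0.006]
ft_force: [4.3, -2.9, 0.8]
grip_width: 0.138
17.0 [ 0.6224 -0.1712  0.0924] yaw 5.3 F [ 4.3 -2.9  0.8] w 0.1376122711137407 q [ 0.42  0.41 -0.25  1.61  0.11  1.13 -1.33]
```

```bash
python3 -m jog '[[[0.4,0,0,0,0],[0.4,0,0,0,0],[0.4,0,0,0,0],[0.4,0,0,-1,0],[0.4,0,0,-1,0],[0.4,0,0,-1,0],[0.4,0,0,-1,0],[0,0,0,0,0],[0,0,0,0,0]]]'
python3 - <<'E'
from h import *
s=st(); s,im,d=look('w4');p,T=pose('wrist',s)
cv2.imwrite('pics/w4c.png',cv2.resize(im[130:330,200:440,::-1],None,fx=3,fy=3,interpolation=cv2.INTER_CUBIC))
for n,lo,hi,z in(('green',(45,100,40),(85,255,255),.085),('orange',(5,140,120),(20,255,255),.076)):
  for c,a in blobs(im,lo,hi,(250,100,400,330),60): print(n,c,a,ray(p,T,c,z).round(4))
E
```

```text
time: 18.12
position: [0.6203, -0.1691, 0.2509]
tool_rot: [-3.138, -0.147, 0.002]
ft_force: [0.5, 0.5, -0.6]
grip_width: 0.25
18.125 [ 0.6203 -0.1691  0.2509] yaw 5.36 F [ 0.5  0.5 -0.6] w 0.25004859752535175 q [ 0.43  0.31 -0.26  1.42  0.08  1.43 -1.31]
green [321.4 309.4] 440 [ 0.5306 -0.1792  0.085 ]
orange [320.6 170.3] 232 [ 0.6609 -0.166   0.076 ]
```

View pics/w4c.png

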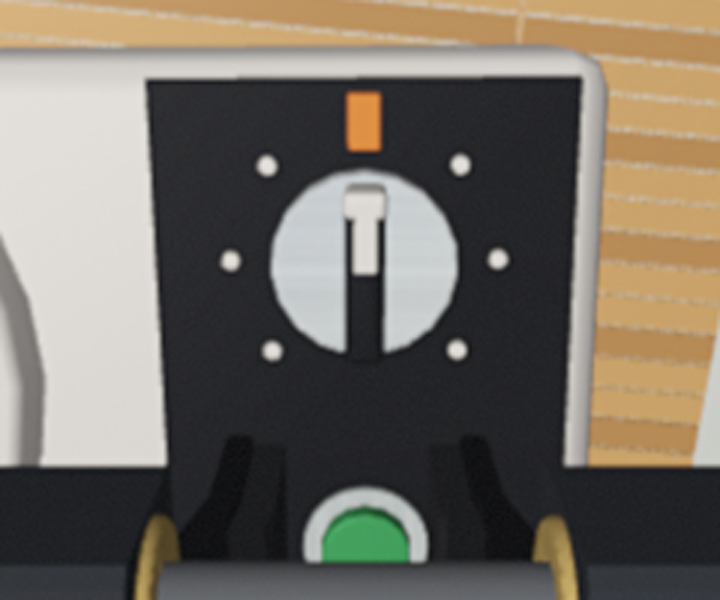

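The dial pointer squarely faces the orange bar. The earlier picture gives the button at (0.525,-0.178). I'll shut the fingers, move over it and hover just above.

```bash
python3 -m jog '[[[0,-0.8,0,0,0],[0,-0.8,0.01,0,0],[0,-0.8,0,0,0],[0,0,0,0.9,0],[0,0,0,0.9,0],[0,0,0,0.9,0],[0,0,0,0.9,0],[0,0,0,0.2,0],[0,0,0,0,0],[0,0,0,0,0]]]'; python3 -c "
from h import *
s=st()"
```

```text
time: 19.42
position: [0.5263, -0.179, 0.1012]
tool_rot: [3.137, 0.147, 0.003]
ft_force: [-0.7, -0.5, 0.0]
grip_width: 0.003
19.425 [ 0.5263 -0.179   0.1012] yaw 5.35 F [-0.7 -0.5  0. ] w 0.0026043931750197318 q [ 0.5   0.22 -0.24  1.83  0.06  1.09 -1.25]
```

```bash
python3 -m jog '[[[0,0,0,0.3,0],[0,0,0,0.12,0],[0,0,0,0.06,0],[0,0,0,0.06,0],[0,0,0,0.03,0],[0,0,0,0,0]]]'; python3 -c "
from h import *
s=st()"
```

```text
time: 20.18
position: [0.5254, -0.1788, 0.0801]
tool_rot: [3.137, 0.146, 0.0]
ft_force: [-6.9, 2.7, 19.6]
grip_width: 0.009
20.175 [ 0.5254 -0.1788  0.0801] yaw 5.34 F [-6.9  2.7 19.6] w 0.009269439339224562 q [ 0.49  0.25 -0.24  1.85  0.07  1.05 -1.25]
```

At 19.6 N and z = 0.080 the button has bottomed. I'll hold briefly, then lift clear.

```bash
python3 -m jog '[[[0,0,0,0,0],[0,0,0,-0.3,0],[0,0,0,-0.8,0],[0,0,0,-1,0],[0,0,0,-1,0],[0,0,0,-1,0],[0,-0.9,0,-0.5,0],[0,-0.8,0,0,0],[0,0,0,0,0]]]'
python3 - <<'E'
from h import *
s=st(); s,im,d=look('w5')
im,d=eyes.get_image('top')
a=np.load('top.npz')['im']
df=(cv2.absdiff(im,a).max(2)>40).astype(np.uint8)
for n,(x0,y0,x1,y1) in dict(salad=(445,155,530,240),carrots=(115,145,185,310),grater=(415,295,545,370)).items(): print(n,df[y0:y1,x0:x1].sum())
w=cv2.resize(np.load('w5.npz')['im'],(400,300)); c=cv2.resize(im[165:285,230:420],(400,253))
cv2.imwrite('pics/end.png',np.vstack([w,c])[:,:,::-1])
E
```

```text
time: 21.3
position: [0.4559, -0.1859, 0.2614]
tool_rot: [3.137, 0.143, 0.0]
ft_force: [0.9, -0.2, -0.0]
grip_width: 0.008
21.3 [ 0.4559 -0.1859  0.2614] yaw 5.21 F [ 0.9 -0.2 -0. ] w 0.007702561368029143 q [ 0.55 -0.02 -0.22  1.76 -0.    1.4  -1.14]
salad 256
carrots 0
grater 366
```

View pics/end.png

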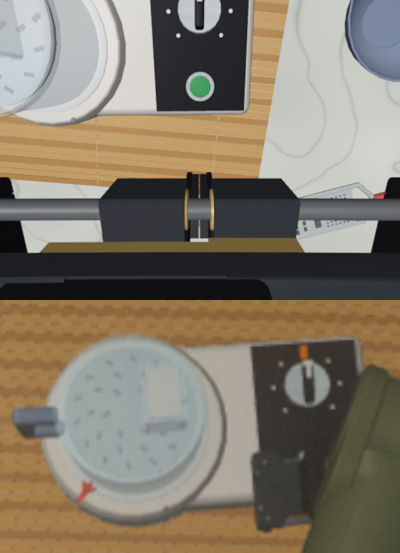

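The final picture shows the handle along +y with arrow and bar in line, the pointer at the orange bar and the green button standing up. The pixel changes at the grater and salad bowl look like the arm covering that part of the top view, and nothing came near either. Handing in.

```bash
python3 -c "
from bench import job
print(job.close_job())"
```

```text
the job is handed in; nothing more can be done
None
```

The job is done and handed in at about 21 s of robot time; no verdict was reported.

- **Bowl:** I gripped the handle lightly and swung it about 50° clockwise until it stopped moving. The measured force at the stop was at most about 24 N (limit 40 N). The wrist picture showed the red arrow in line with the red bar.
- **Dial:** I pinched the bar and turned it 66° clockwise. The close-up showed the white pointer squarely at the orange mark.
- **Start button:** I pressed it with shut fingers down to z = 0.080 m, which is the full 5 mm, at about 20 N. I then lifted off, and the last picture shows it up again, with the wrist force back near zero.
- **Other items:** The carrots' image area did not change at all. The areas around the salad bowl and grater did change (256 and 366 pixels). I put this down to the arm covering part of the top view, but I did not measure their positions again. The fingers passed over the grater more than 200 mm up and never went near the salad bowl, so neither should have moved.

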